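Rock the seized clamp key loose and lay it in the tray

TASK

The clamp key with the red T-handle has seized in its holder. Keep it down in its seat and rock it from side to side, towards one brass jaw and then the other, until both jaws have been pushed back; then draw it straight up out of the holder and leave it lying in the grey tray. Leave the blue-handled key in its holder alone.

Things in the scene. Friction and masses are not known exactly. Their poses are not given: they have to be found in the camera images.
- red_key_grip (a point): Centre of the red crossbar (14 mm thick, 48 mm long, along the point's y) atop the seized 90 g steel key; grip it across x. z points up the key: its round foot is 86 mm below, a 21 mm collar 66 mm below, narrowing upwards to a 10 mm stem from 44 mm below. Seated, this point is 92 mm above the worktop, 48 mm above the jaws. The bar may turn between fingers. A blue-handled twin stands near by.
- red_holder: Fixed metal holder of the red key, 104 x 62 x 44 mm, origin at its underside's centre, z up. The key stands upright in a 7 mm deep socket, foot 6 mm above the origin, crossbar along the holder's y. It rocks about its foot along the holder's x only. Shifting the crossbar 22 to 26 mm to either side (gripper level or tilting along), with 8 to 15 N, pushes the jaws well back.
- red_jaw_near (a joint): Brass jaw on the holder's -x side: how far it is pushed back, m, 0 = tight on the key's taper (so a straight pull binds), at most 0.012. The rocked key pushes it and it stays back; from 0.002 on it lets the key go.
- red_jaw_far (a joint): Brass jaw on the holder's +x side: the same.
- blue_key_grip (a point): Centre of the blue crossbar of the other key (same shape and kind of holder), which stays where it is.
- tray: Fixed grey open tray, 200 x 200 mm, 24 mm high, walls and floor 4 mm; origin at the centre of its underside, z up. The key's round foot cannot stand: let go near the tray's middle with its foot near the floor, it tips over and lies inside.
Not all that is in view belongs to the job. Leave any pink look-alike of the red_holder alone.

How it is judged:
By the outcome, as a careful person would: the job done as asked, in the order asked, and still so for the second after the job is handed in, with the robot touching nothing.
It also fails if it takes over 45 s, if anything falls off the work surface, if the arm or the gripper's body presses on something with over 40 N, if the wrist force passes 120 N, or if a joint passes its speed limit or range.

ROBOT

A 6-joint arm with a two-finger parallel gripper is mounted at the origin on a cart in front of the work surface, level with it; the furniture and walls round the work are solid. World frame = base frame: x ahead of the robot, y to its left, z up, the work surface at z = 0. Lengths are in mm, angles in degrees, forces in N, time in s.
With the tool pointing down it reaches from about 350 to 850 mm from the base axis. Payload 8.1 kg.
Tool frame: the origin (TCP) lies where the fingers leave the gripper's body, on its centre line; the fingertips stand 73 mm ahead of it and the grasp point (between the pads) lies 54 mm ahead of it; z points along the fingers, y is the line along which they close (so a half turn about z gives the same grasp; the last joint's range is limited). The gripper opens to 85 mm and grips with 20 to 120 N. Pads are 22 mm wide; open, the fingers measure 114 mm over their backs; the gripper's body (76 mm by 85 mm) begins 54 mm behind the grasp point. The pads swing forward as they close: fully open they stand 13 mm farther back than shut.
Start: joints at [-70.841, 7.471, 85.268, -0, 87.261, -4.893], TCP at [244.567, -547.899, 303.892] pointing down, gripper open.
Joint ranges: [-169.43, 169.43], [-51.17, 129.36], [1.28, 143.12], [-76.62, 256.62], [0, 156.53], [-152.29, 152.29]. Speed limits (degrees/s): [136.94, 136.94, 159.86, 180, 180, 180].

INTERFACE

Orientations are given as [roll, pitch, yaw] about the fixed x, y, z axes, in that order (R = Rz(yaw) Ry(pitch) Rx(roll)).
In Python, from bench import sense, optics, r gives the robot as it stands.
- The arm moves only by the tool servo_tool, never from a script. Its argument "plan" is a list that holds one entry, the list of rows, each a list of 5 numbers: the shift along the world's x, y, z in m, then the turn about the world's z in degrees, then the finger opening in m, from 0 to 0.0854. A call has 1 to 10 rows; each row shifts and turns the commanded pose from where the row before left it; what a row does not reach is not made up. A row lasts 1/10 s, in which the tool goes at most 50 mm and 8.59 degrees, less where a joint would pass 70% of its speed; a pose out of reach is approached as far as the arm can. A call is refused whole if a number of a shift passes 0.05 or a number of a turn 8.59, either way. A call with a gripper value outside its range is refused whole. The fingers move at their own pace and stop on an object; "force" is the grip in N (left out, the last holds). Time passes only in rows, so rows that do not move let the fingers close. It gives the time, the measured TCP pose, the force, the opening and the grip force at its end, in the units of the state.
- sense(): the state, without advancing time (a new reading comes with each control period).
- optics.snapshot(name): name is "side" or "top" or "wrist"; returns a dict with "frame" (420x560x3 uint8, blue, green, red), "fx", "fy", "cx", "cy" (pixels), "cam_to_world" (4x4, takes a point from camera to world coordinates). Camera axes: x right, y down, z forward; pixel columns grow to the right and rows downward; lengths in mm; the calibration is good to about 2 mm. A picture is of the moment at which its call begins. There is no depth.
- r.hand_in(): hands the job in; it is judged then, once.
The state is a dict: "time": time; "joint_pos": joint angles; "qd": joint speeds; "joint_efforts": joint torques, N m; "tool_pos": TCP position; "tcp_rot": TCP orientation; "ft_force": force on the tool from outside, world axes, zero at the start; "wrist_torque": the same for the moment, N m; "finger_gap": finger opening in mm; "grip_force": force on a finger pad.
Only numpy, scipy, OpenCV 4.12 (cv2) and the standard library are available. Lean on these libraries where they do the work, as an engineer would, in place of code of your own. Each camera call takes 0.05 s, during which the arm holds its last target. There are 200 camera calls.

## Working session

There is one attempt and no reset: what is moved stays moved. The work goes in short steps, Python scripts to look and compute and a tool call to move; the robot and the scene stay as the last step left them, time stands still between calls to the robot, and variables do not carry over. Pictures are saved under pics/ and viewed, at most 10 in all, crops included, and the job is handed in when it is done.

Besides the shell and the picture viewer there is one more tool, called after "Call:" by a JSON object that holds its "name" and its "arguments", one argument or row to a line. servo_tool: Moves the arm, as the interface text tells. Its arguments: {"type":"object","properties":{"plan":{"type":"array"},"force":{"type":"number"}},"required":["plan"]}

```bash
mkdir -p pics
python3 - <<'E'
from bench import sense, optics, r
import cv2,numpy as np,pickle
d={n:optics.snapshot(n) for n in("side","top")}
pickle.dump(d,open("d0.pkl","wb"))
for n in d:
    cv2.imwrite(f"pics/{n}0.png",d[n]["frame"]); print(n,d[n]["fx"],np.round(d[n]["cam_to_world"],3).tolist())
print(sense())
E
```

```text
side 501.6018054559711 [[0.901, -0.23, 0.366, -11.196], [-0.433, -0.485, 0.76, -1141.803], [0.003, -0.844, -0.537, 852.616], [0.0, 0.0, 0.0, 1.0]]
top 396.65116297053936 [[0.009, -0.983, 0.183, 344.865], [-0.999, -0.017, -0.04, -46.233], [0.042, -0.183, -0.982, 909.163], [0.0, 0.0, 0.0, 1.0]]
{'time': 0.1, 'joint_pos': array([-7.08410085e+01,  7.51016911e+00,  8.53250609e+01,  4.30095444e-04,
        8.72610689e+01, -4.89367547e+00]), 'qd': array([ 0.06969368, -0.09657361, -0.03400949,  0.01338183, -0.01893439,
       -0.02419026]), 'joint_efforts': array([ 1.03848495e-03, -5.70949173e+01, -5.01941264e+01, -7.90190074e-05,
        8.05408345e-03, -8.05112154e-05]), 'tool_pos': array([ 244.4360204 , -547.53202724,  302.93623252]), 'tcp_rot': array([-1.79904089e+02, -8.64296587e-03,  2.40526389e+01]), 'ft_force': array([-0.04022636, -0.30719327,  0.13140017]), 'wrist_torque': array([ 0.03731977,  0.01823905, -0.01188068]), 'grip_force': 0.0, 'finger_gap': 85.06759489683594}
```

View pics/top0.png

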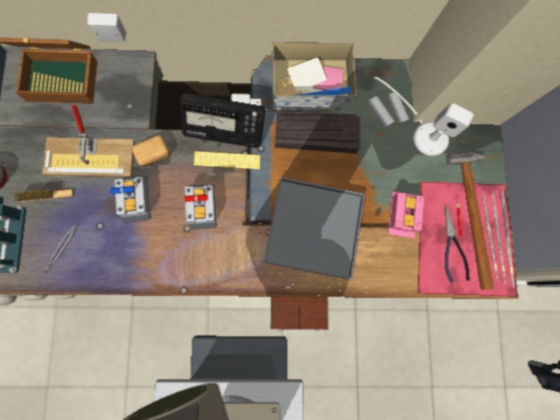

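View pics/side0.png

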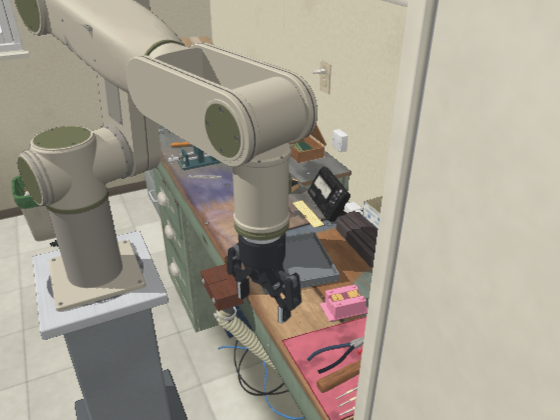

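In the top view, the candidates are the red bar in a grey holder at about (197,200), the blue-handled twin at (127,190) and the pink look-alike at (405,212). The tray is at (315,228). The red bar in the grey holder fits the description. I'll confirm it in a crop and measure it.

```bash
cat > h.py <<'E'
import cv2,numpy as np
def ray(s,px,z):
    T=s["cam_to_world"]; d=T[:3,:3]@np.array([(px[0]-s["cx"])/s["fx"],(px[1]-s["cy"])/s["fy"],1.])
    return T[:3,3]+d*(z-T[2,3])/d[2]
def blobs(f,mask,amin=15):
    n,l,st,c=cv2.connectedComponentsWithStats(mask.astype(np.uint8))
    return [(c[i],st[i],cv2.minAreaRect(np.argwhere(l==i)[:,::-1].astype(np.float32))) for i in range(1,n) if st[i,4]>=amin]
def redmask(f):
    h=cv2.cvtColor(f,cv2.COLOR_BGR2HSV); return ((h[...,0]<6)|(h[...,0]>174))&(h[...,1]>190)&(h[...,2]>110)
E
python3 - <<'E'
import pickle,cv2,numpy as np
from h import *
d=pickle.load(open("d0.pkl","rb"));s=d["top"];f=s["frame"]
for c,st,q in blobs(f,redmask(f)):
    b=cv2.boxPoints(q); w=np.array([ray(s,p,92+7)[:2] for p in b])
    print("red",np.round(c,1),st,np.round(ray(s,c,97),1),np.round(w,0).tolist())
g=cv2.cvtColor(f,cv2.COLOR_BGR2HSV)
tray=np.zeros(f.shape[:2],bool); sub=(g[...,1]<60)&(g[...,2]<140); tray[175:285,255:370]=sub[175:285,255:370]
for c,st,q in blobs(f,tray,2000):
    print("tray",st,np.round([ray(s,p,24)[:2] for p in cv2.boxPoints(q)],0).tolist(),np.round(ray(s,q[0],12),1))
cv2.imwrite("pics/crop.png",cv2.resize(f[170:240,100:220],None,fx=6,fy=6,interpolation=cv2.INTER_CUBIC))
E
```

```text
red [ 77.4 118.1] [ 73 106  10  26  88] [701.5 334.9  97. ] [[727.0, 348.0], [730.0, 342.0], [673.0, 319.0], [670.0, 325.0]]
red [202.  197.3] [198 195   9   6  39] [532.9  63.4  97. ] [[535.0, 73.0], [539.0, 56.0], [530.0, 54.0], [526.0, 71.0]]
red [189.  198.1] [185 196   9   5  37] [530.7  90.1  97. ] [[535.0, 98.0], [535.0, 82.0], [526.0, 81.0], [526.0, 98.0]]
red [458.1 211.7] [457 209   3   7  19] [ 511.6 -480.3   97. ] [[517.0, -477.0], [517.0, -482.0], [504.0, -481.0], [504.0, -476.0]]
red [459.6 227. ] [458 219   4  17  37] [ 478.7 -480.8   97. ] [[495.0, -477.0], [496.0, -482.0], [462.0, -483.0], [461.0, -478.0]]
tray [ 255  178  110  101 7714] [[396.0, -48.0], [605.0, -79.0], [572.0, -304.0], [364.0, -263.0]] [ 483.7 -174.8   12. ]
```

View pics/crop.png

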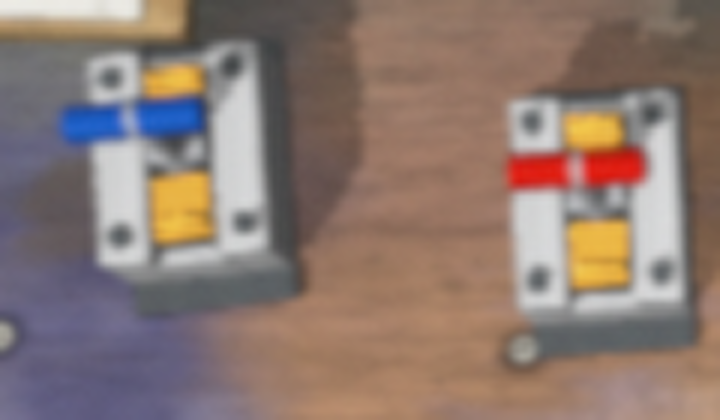

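The crop confirms it. The red T-bar at about (196,198) px sits in a grey holder with brass jaws, and the blue one at (122,190) is the twin. The bar centre is near world (532,77) with holder yaw of about 4°. I'll move above it now.

Call:
{"name": "servo_tool", "arguments": {
  "plan": [
    [[0.018, 0.039, 0, 4.4, 0.0854], [0.018, 0.039, 0, 4.4, 0.0854], [0.018, 0.039, 0, 4.4, 0.0854], [0.018, 0.039, 0, 4.4, 0.0854], [0.018, 0.039, 0, 4.4, 0.0854], [0.018, 0.039, 0, 4.4, 0.0854], [0.018, 0.039, 0, 4.4, 0.0854], [0.018, 0.039, 0, 4.4, 0.0854], [0.018, 0.039, 0, 4.4, 0.0854], [0.018, 0.039, 0, 4.4, 0.0854]]
  ]
}}

```text
time: 1.1
tool_pos: [424.8, -156.1, 303.6]
tcp_rot: [-180.0, -0.0, 68.2]
ft_force: [0.9, -0.3, 0.2]
finger_gap: 85.4
grip_force: 0.0
```

Call:
{"name": "servo_tool", "arguments": {
  "plan": [
    [[0.018, 0.039, 0, 4.4, 0.0854], [0.018, 0.039, 0, 4.4, 0.0854], [0.018, 0.039, 0, 4.4, 0.0854], [0.018, 0.039, 0, 4.4, 0.0854], [0.018, 0.039, 0, 4.4, 0.0854], [0.018, 0.039, 0, 4.4, 0.0854], [0, 0, 0, 0, 0.0854], [0, 0, 0, 0, 0.0854]]
  ]
}}

```text
time: 1.9
tool_pos: [532.3, 77.0, 303.1]
tcp_rot: [-179.9, 0.0, 94.6]
ft_force: [-0.4, 0.0, 0.3]
finger_gap: 85.5
grip_force: 0.0
```

Run:
```python
from bench import sense, optics
import cv2,numpy as np,pickle
from h import *
w=optics.snapshot("wrist");f=w["frame"];pickle.dump(w,open("w1.pkl","wb"))
cv2.imwrite("pics/w1.png",f)
for c,st,q in blobs(f,redmask(f),60):
    b=cv2.boxPoints(q); print(np.round(c,1),st,np.round(ray(w,q[0],97),1),np.round([ray(w,p,99)[:2] for p in b],1).tolist())
s=sense();print(s["time"],s["tool_pos"],s["tcp_rot"],s["ft_force"])
```

```text
1.95 [532.21855505  76.01883463 303.28256035] [-1.79920218e+02  2.18283072e-02  9.44593676e+01] [ 0.08585963 -1.02495444 -0.39273549]
```

View pics/w1.png

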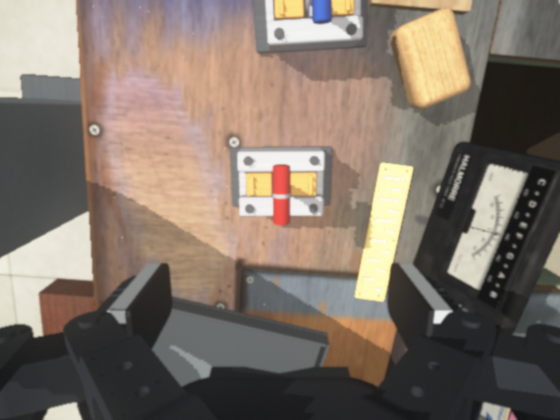

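The wrist view shows the red bar at about (281,195), in its grey holder at (232–330,147–217), with blue at the top edge. I'll refine the measurement with a looser mask and triangulate it with the top view.

Run:
```python
import cv2,numpy as np,pickle
from h import *
w=pickle.load(open("w1.pkl","rb"));f=w["frame"]
h=cv2.cvtColor(f,cv2.COLOR_BGR2HSV)
m=((h[...,0]<8)|(h[...,0]>172))&(h[...,1]>170)&(h[...,2]>70)
m[:150]=0;m[240:]=0;m[:,:255]=0;m[:,310:]=0
y,x=np.nonzero(m);q=cv2.minAreaRect(np.c_[x,y].astype(np.float32));print(q)
b=cv2.boxPoints(q);print(np.round([ray(w,p,97)[:2] for p in b],1).tolist(),ray(w,q[0],97))
# brightest metal top of holder
m2=np.zeros(m.shape,np.uint8);m2[140:225,225:340]=(((h[...,1]<50)&(h[...,2]>140))[140:225,225:340])
y,x=np.nonzero(cv2.morphologyEx(m2,cv2.MORPH_OPEN,np.ones((3,3))));q=cv2.minAreaRect(np.c_[x,y].astype(np.float32))
print("holder",q,np.round(ray(w,q[0],44),1),np.round([ray(w,p,44)[:2] for p in cv2.boxPoints(q)],1).tolist())
T=w["cam_to_world"];print(np.round(T,3).tolist())
s=pickle.load(open("d0.pkl","rb"))["top"]
def line(s,px):
    T=s["cam_to_world"];d=T[:3,:3]@np.array([(px[0]-s["cx"])/s["fx"],(px[1]-s["cy"])/s["fy"],1.]);return T[:3,3],d/np.linalg.norm(d)
a=line(s,(195.9,197.7)); b=line(w,(281.3,195))
t=np.linalg.lstsq(np.c_[a[1],-b[1]],b[0]-a[0],rcond=None)[0];print(a[0]+t[0]*a[1],b[0]+t[1]*b[1])
```

```text
((279.5, 199.0), (48.0, 11.0), 90.0)
[[526.0, 95.1], [534.4, 95.7], [537.6, 57.1], [528.9, 56.4]] [531.70246698  76.44912982  97.        ]
holder ((276.5, 178.0), (76.0, 95.0), 90.0) [528.4  82.9  44. ] [[483.4, 114.0], [568.1, 120.6], [575.9, 50.1], [486.3, 43.1]]
[[0.997, 0.076, 0.019, 526.617], [0.078, -0.962, -0.263, 144.632], [-0.002, 0.263, -0.965, 372.496], [0.0, 0.0, 0.0, 1.0]]
[533.8671012   77.26101687  88.33997431] [533.05121609  77.69998639  88.21815334]
```

Call:
{"name": "servo_tool", "arguments": {
  "plan": [
    [[0, 0, -0.04, 0, 0.0854], [0, 0, -0.04, 0, 0.0854], [0, 0, -0.04, 0, 0.0854], [0, 0, -0.025, 0, 0.06], [0, 0, -0.012, 0, 0.04], [0, 0, 0, 0, 0.04]]
  ],
  "force": 40
}}

```text
time: 2.55
tool_pos: [531.3, 75.0, 145.3]
tcp_rot: [-179.8, 0.0, 94.3]
ft_force: [-0.3, -0.0, 0.4]
finger_gap: 43.9
grip_force: 0.0
```

Call:
{"name": "servo_tool", "arguments": {
  "plan": [
    [[0, 0, 0, 0, 0.02], [0, 0, 0, 0, 0.01], [0, 0, 0, 0, 0.0], [0, 0, 0, 0, 0.0], [0, 0, 0, 0, 0.0]]
  ],
  "force": 40
}}

```text
time: 3.05
tool_pos: [534.0, 76.1, 149.0]
tcp_rot: [179.8, 0.0, 94.5]
ft_force: [-0.4, -1.1, 6.1]
finger_gap: 12.9
grip_force: 39.3
```

Run:
```python
from bench import sense, optics
import cv2
w=optics.snapshot("wrist")["frame"];t=optics.snapshot("top")["frame"][150:255,110:285]
cv2.imwrite("pics/g.png",cv2.vconcat([cv2.resize(w[60:320],(500,232)),cv2.resize(t,(500,300))]))
s=sense();print(s["time"],s["tool_pos"],s["ft_force"],s["finger_gap"],s["grip_force"])
```

```text
3.15 [533.97971632  76.12473537 148.97864886] [-0.32578051 -1.463547    6.31666729] 12.575133703041159 39.32479977607727
```

View pics/g.png

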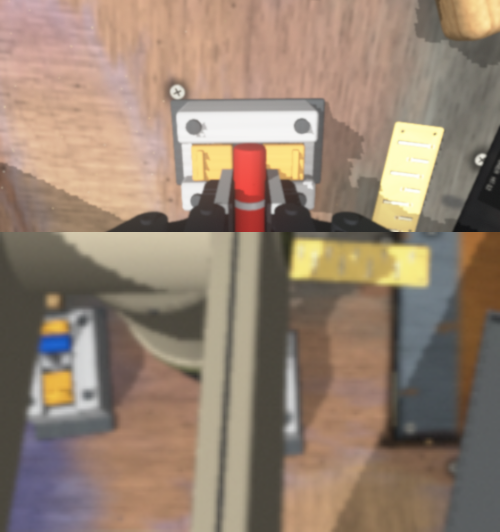

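Gripped at 39 N, pressing down about 6 N; the pictures show the pads astride the bar, with blue untouched. Next I'll rock towards +x along the arc, keeping the downward press.

Call:
{"name": "servo_tool", "arguments": {
  "plan": [
    [[0.005, 0.0004, 0, 0, 0.0], [0.005, 0.0004, -0.0005, 0, 0.0], [0.004, 0.0003, -0.0005, 0, 0.0], [0.004, 0.0003, -0.0007, 0, 0.0], [0.004, 0.0003, -0.0008, 0, 0.0], [0.003, 0.0002, -0.0005, 0, 0.0], [0, 0, 0, 0, 0.0], [0, 0, 0, 0, 0.0]]
  ]
}}

```text
time: 3.95
tool_pos: [555.4, 78.0, 144.7]
tcp_rot: [-179.6, 0.0, 94.5]
ft_force: [-15.4, -2.0, 17.6]
finger_gap: 12.4
grip_force: 62.1
```

Call:
{"name": "servo_tool", "arguments": {
  "plan": [
    [[0.002, 0.0002, 0.0005, 0, 0.0], [0.001, 0, 0, 0, 0.0], [0, 0, 0, 0, 0.0], [0, 0, 0, 0, 0.0]]
  ]
}}

```text
time: 4.35
tool_pos: [557.1, 78.2, 144.5]
tcp_rot: [-179.5, -0.0, 94.5]
ft_force: [-20.3, -1.7, 19.6]
finger_gap: 12.5
grip_force: 65.0
```

Call:
{"name": "servo_tool", "arguments": {
  "plan": [
    [[-0.006, -0.0005, 0.001, 0, 0.0], [-0.006, -0.0005, 0.001, 0, 0.0], [-0.006, -0.0005, 0.0006, 0, 0.0], [-0.006, -0.0005, 0.0003, 0, 0.0], [-0.006, -0.0005, -0.0003, 0, 0.0], [-0.006, -0.0005, -0.0005, 0, 0.0], [-0.005, -0.0004, -0.0008, 0, 0.0], [-0.004, -0.0003, -0.0008, 0, 0.0], [-0.003, -0.0002, -0.0006, 0, 0.0], [0, 0, 0, 0, 0.0]]
  ]
}}

```text
time: 5.35
tool_pos: [516.5, 74.5, 148.0]
tcp_rot: [179.3, 0.0, 94.4]
ft_force: [10.2, 0.4, 7.3]
finger_gap: 12.6
grip_force: 44.9
```

Call:
{"name": "servo_tool", "arguments": {
  "plan": [
    [[-0.002, -0.0002, -0.0002, 0, 0.0], [-0.002, -0.0002, 0, 0, 0.0], [0, 0, 0, 0, 0.0]]
  ]
}}

```text
time: 5.65
tool_pos: [512.7, 74.1, 147.8]
tcp_rot: [179.3, 0.0, 94.4]
ft_force: [11.6, 1.0, 6.6]
finger_gap: 12.7
grip_force: 46.0
```

Call:
{"name": "servo_tool", "arguments": {
  "plan": [
    [[-0.002, -0.0002, -0.001, 0, 0.0], [-0.002, 0, -0.0005, 0, 0.0], [0, 0, 0, 0, 0.0], [0, 0, 0, 0, 0.0]]
  ]
}}

```text
time: 6.05
tool_pos: [510.1, 74.0, 147.3]
tcp_rot: [179.1, 0.0, 94.4]
ft_force: [15.1, 1.3, 8.8]
finger_gap: 12.2
grip_force: 49.7
```

Call:
{"name": "servo_tool", "arguments": {
  "plan": [
    [[0.006, 0.0005, 0.0005, 0, 0.0], [0.006, 0.0005, 0.0005, 0, 0.0], [0.006, 0.0005, 0.0005, 0, 0.0], [0.006, 0.0005, 0.0003, 0, 0.0], [0.0055, 0.0004, 0, 0, 0.0], [0, 0, 0, 0, 0.0], [0, 0, 0, 0, 0.0]]
  ]
}}

```text
time: 6.75
tool_pos: [536.2, 76.2, 147.8]
tcp_rot: [179.7, 0.0, 94.5]
ft_force: [-1.9, 0.1, 18.2]
finger_gap: 12.7
grip_force: 42.8
```

Run:
```python
from bench import sense, optics
import cv2
w=optics.snapshot("wrist")["frame"]
cv2.imwrite("pics/j.png",cv2.resize(w[140:330,180:400],None,fx=3,fy=3))
s=sense();print(s["time"],s["tool_pos"],s["ft_force"],s["finger_gap"],s["grip_force"])
```

```text
6.8 [536.2027426   76.21276059 147.84983613] [-0.78365517 -0.32475092 18.36931161] 12.537801182420921 42.777069211006165
```

View pics/j.png

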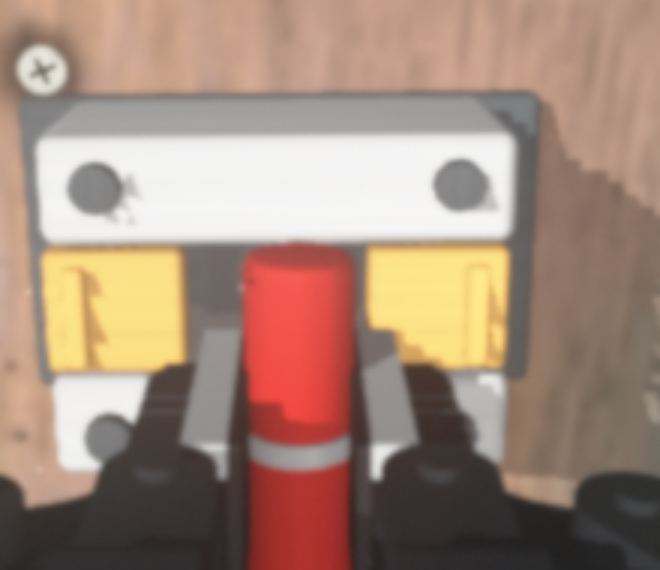

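Both brass jaws now stand well back. In the crop, the left inner edge is at x=185 and the right at x=367, about symmetric around the holder centre at 277, with a dark gap open around the key. I'll re-centre by 2 mm and draw it straight up.

Call:
{"name": "servo_tool", "arguments": {
  "plan": [
    [[-0.002, 0, 0.002, 0, 0.0], [0, 0, 0.003, 0, 0.0], [0, 0, 0.003, 0, 0.0], [0, 0, 0.004, 0, 0.0], [0, 0, 0.004, 0, 0.0], [0, 0, 0.004, 0, 0.0], [0, 0, 0, 0, 0.0]]
  ],
  "force": 60
}}

```text
time: 7.5
tool_pos: [532.4, 76.2, 165.1]
tcp_rot: [179.9, -0.0, 94.5]
ft_force: [0.4, -0.4, -0.3]
finger_gap: 11.8
grip_force: 58.6
```

Call:
{"name": "servo_tool", "arguments": {
  "plan": [
    [[0, 0, 0.01, 0, 0.0], [0, 0, 0.015, 0, 0.0], [0, 0, 0.02, 0, 0.0], [0, 0, 0.02, 0, 0.0], [0, 0, 0.02, 0, 0.0], [0, 0, 0.01, 0, 0.0], [0, 0, 0, 0, 0.0]]
  ]
}}

```text
time: 8.2
tool_pos: [533.2, 76.2, 262.1]
tcp_rot: [179.8, 0.0, 94.5]
ft_force: [0.3, 0.4, 0.4]
finger_gap: 12.0
grip_force: 58.6
```

Run:
```python
from bench import sense, optics
import cv2
from h import *
t=optics.snapshot("top");w=optics.snapshot("wrist")["frame"];sd=optics.snapshot("side")["frame"]
cv2.imwrite("pics/l.png",cv2.vconcat([cv2.resize(w[60:340],(560,280)),cv2.resize(sd[120:300,140:420],(560,300))]))
f=t["frame"];g=cv2.cvtColor(f,cv2.COLOR_BGR2HSV)
s=sense();print(s["time"],s["tool_pos"],s["ft_force"],s["finger_gap"],s["grip_force"])
```

```text
8.35 [531.61365714  76.06152307 258.45383319] [-0.90059874 -0.37171489 -1.26936468] 11.946404570619604 58.57989013195038
```

View pics/l.png

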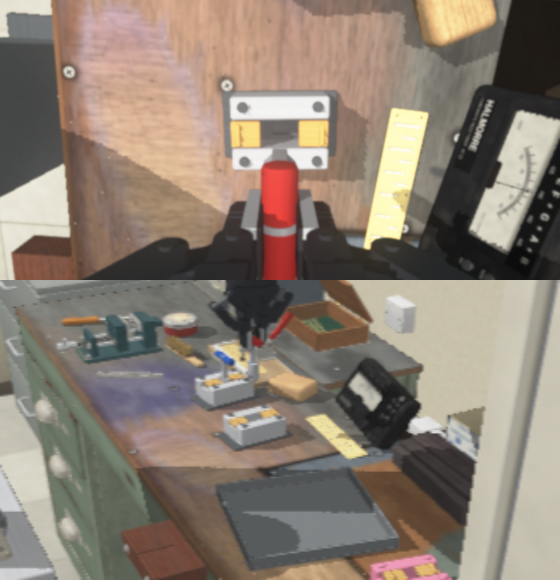

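The key is out and hanging in the gripper: red bar at about (280,225) in the wrist view, empty socket behind it. The blue key is still in its holder in the side view. Now over to the tray.

Call:
{"name": "servo_tool", "arguments": {
  "plan": [
    [[-0.008, -0.03, 0, 0, 0.0], [-0.008, -0.045, 0, 0, 0.0], [-0.008, -0.045, 0, 0, 0.0], [-0.008, -0.045, 0, 0, 0.0], [-0.008, -0.045, 0, 0, 0.0], [-0.008, -0.03, 0, 0, 0.0], [0, -0.011, 0, 0, 0.0], [0, 0, 0, 0, 0.0], [0, 0, 0, 0, 0.0]]
  ]
}}

```text
time: 9.25
tool_pos: [484.0, -174.0, 258.6]
tcp_rot: [-179.9, -0.1, 94.5]
ft_force: [0.1, 0.1, -0.3]
finger_gap: 11.7
grip_force: 58.6
```

Call:
{"name": "servo_tool", "arguments": {
  "plan": [
    [[0, 0, -0.03, 0, 0.0], [0, 0, -0.03, 0, 0.0], [0, 0, -0.025, 0, 0.0], [0, 0, -0.015, 0, 0.0], [0, 0, -0.005, 0, 0.0], [0, 0, 0, 0, 0.0], [0, 0, 0, 0, 0.0]]
  ]
}}

```text
time: 9.95
tool_pos: [485.0, -174.9, 155.8]
tcp_rot: [179.9, 0.1, 94.5]
ft_force: [0.8, 0.2, -0.0]
finger_gap: 11.9
grip_force: 58.7
```

Run:
```python
from bench import sense, optics
import cv2
w=optics.snapshot("wrist")["frame"];sd=optics.snapshot("side")["frame"]
cv2.imwrite("pics/t.png",cv2.vconcat([cv2.resize(w[60:340],(560,280)),cv2.resize(sd[180:320,200:400],(428,300)) if 0 else cv2.resize(sd[150:330,140:420],(560,300))]))
s=sense();print(s["time"],s["tool_pos"],s["ft_force"],s["finger_gap"],s["grip_force"])
```

```text
10.05 [ 485.02152757 -175.22097937  155.98078156] [ 0.32558549 -0.34335744 -0.10085051] 12.027720728090745 58.66444408893585
```

View pics/t.png

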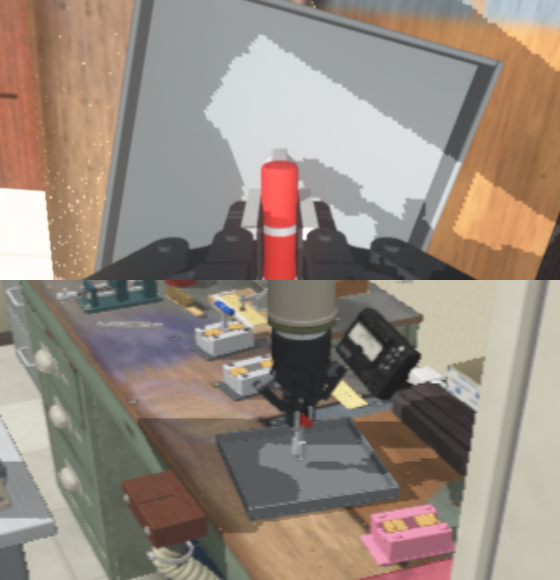

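The key hangs above the tray's middle in both views: foot at about (300,460) in the side crop, tray spanning (217–398,420–513). I'll lower it to contact and release.

Call:
{"name": "servo_tool", "arguments": {
  "plan": [
    [[0, 0, -0.003, 0, 0.0], [0, 0, -0.002, 0, 0.0], [0, 0, -0.002, 0, 0.0], [0, 0, 0, 0, 0.0]]
  ]
}}

```text
time: 10.45
tool_pos: [483.8, -174.8, 147.0]
tcp_rot: [-180.0, -0.0, 94.4]
ft_force: [-0.3, 0.3, -1.5]
finger_gap: 11.6
grip_force: 58.7
```

Call:
{"name": "servo_tool", "arguments": {
  "plan": [
    [[0, 0, 0, 0, 0.03], [0, 0, 0, 0, 0.06], [0, 0, 0, 0, 0.0854], [0, 0, 0, 0, 0.0854], [0, 0, 0, 0, 0.0854], [0, 0, 0.005, 0, 0.0854], [0, 0, 0.01, 0, 0.0854], [0, 0, 0.015, 0, 0.0854], [0, 0, 0.02, 0, 0.0854], [0, 0, 0.02, 0, 0.0854]]
  ]
}}

```text
time: 11.45
tool_pos: [484.2, -175.0, 219.5]
tcp_rot: [179.9, 0.0, 94.5]
ft_force: [0.4, -0.2, 0.5]
finger_gap: 85.5
grip_force: 0.0
```

Call:
{"name": "servo_tool", "arguments": {
  "plan": [
    [[0, 0, 0.03, 0, 0.0854], [0, 0, 0.03, 0, 0.0854], [0, 0, 0.03, 0, 0.0854], [0, 0, 0.03, 0, 0.0854], [0, 0, 0, 0, 0.0854], [0, 0, 0, 0, 0.0854], [0, 0, 0, 0, 0.0854], [0, 0, 0, 0, 0.0854]]
  ]
}}

```text
time: 12.25
tool_pos: [483.6, -174.7, 336.2]
tcp_rot: [-179.9, -0.1, 94.5]
ft_force: [0.8, 0.0, -0.1]
finger_gap: 85.5
grip_force: 0.0
```

Run:
```python
from bench import sense, optics
import cv2
w=optics.snapshot("wrist")["frame"];sd=optics.snapshot("side")["frame"]
cv2.imwrite("pics/e.png",cv2.vconcat([cv2.resize(w[:340],(560,300)),cv2.resize(sd[150:330,140:420],(560,300))]))
s=sense();print(s["time"],s["tool_pos"],s["ft_force"],s["finger_gap"])
```

```text
12.35 [ 483.657891   -174.69237775  336.29900635] [-0.09504418 -0.03487095 -0.42925207] 85.43119294161745
```

View pics/e.png

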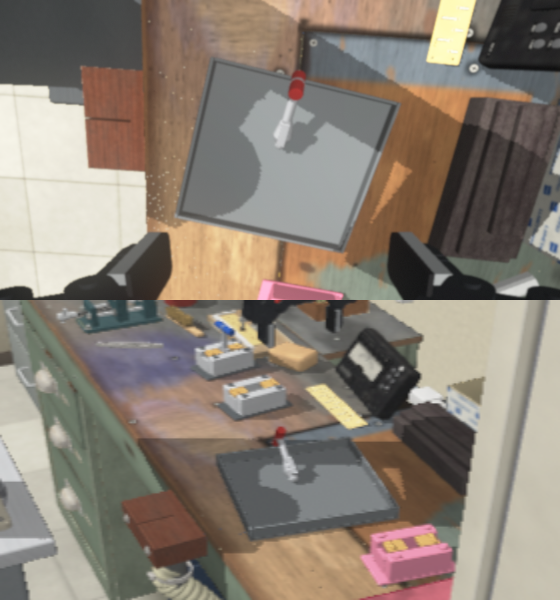

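The key tipped towards +y and its T-bar has come to rest on the tray's +y wall: bar at (297,86) in the wrist crop, stem running down to (282,140). It isn't lying fully inside, so this needs mending. I'll triangulate the bar.

```bash
cat >> h.py <<'E'
def line(s,px):
    T=s["cam_to_world"];d=T[:3,:3]@np.array([(px[0]-s["cx"])/s["fx"],(px[1]-s["cy"])/s["fy"],1.]);return T[:3,3],d/np.linalg.norm(d)
def tri(s1,p1,s2,p2):
    a=line(s1,p1);b=line(s2,p2);t=np.linalg.lstsq(np.c_[a[1],-b[1]],b[0]-a[0],rcond=None)[0]
    p,q=a[0]+t[0]*a[1],b[0]+t[1]*b[1];return np.round((p+q)/2,1),round(float(np.linalg.norm(p-q)),1)
def red2(f,roi):
    h=cv2.cvtColor(f,cv2.COLOR_BGR2HSV);m=((h[...,0]<8)|(h[...,0]>172))&(h[...,1]>150)&(h[...,2]>50)
    k=np.zeros_like(m);x0,y0,x1,y1=roi;k[y0:y1,x0:x1]=m[y0:y1,x0:x1];return k
E
python3 - <<'E'
from bench import optics
from h import *
import pickle
S={n:optics.snapshot(n) for n in("wrist","side","top")};pickle.dump(S,open("S.pkl","wb"))
for n,roi in(("wrist",(260,60,340,140)),("side",(260,200,310,260)),("top",(230,170,330,270))):
    k=red2(S[n]["frame"],roi);y,x=np.nonzero(k)
    if len(x):
        q=cv2.minAreaRect(np.c_[x,y].astype(np.float32));print(n,len(x),x.mean(),y.mean(),q,[x.min(),x.max(),y.min(),y.max()])
        for r_ in range(y.min(),y.max()+1): print(r_,"".join("#" if v else "." for v in k[r_,x.min():x.max()+1]))
E
```

```text
wrist 281 296.5409252669039 97.81138790035587 ((296.4499816894531, 95.84999084472656), (12.445079803466797, 30.971281051635742), 8.130102157592773) [np.int64(289), np.int64(304), np.int64(81), np.int64(111)]
81 .......#######..
82 ......#########.
83 .....##########.
84 .....###########
85 .....###########
86 ..........######
87 .............###
88 ..............#.
89 ................
90 ................
91 ......####......
92 .....#######....
93 ....#########...
94 ...##########...
95 ...###########..
96 ...###########..
97 ..############..
98 ..###########...
99 ..###########...
100 ..###########...
101 .############...
102 .############...
103 .############...
104 #############...
105 #############...
106 #############...
107 #############...
108 .############...
109 .###########....
110 ..#########.....
111 ....######......
side 21 279.2857142857143 229.47619047619048 ((279.1999816894531, 231.0999755859375), (3.2526915073394775, 10.323759078979492), 8.130102157592773) [np.int64(277), np.int64(281), np.int64(226), np.int64(236)]
226 ...#.
227 ..###
228 .####
229 .####
230 .####
231 .###.
232 .....
233 .....
234 .....
235 #....
236 #....
```

Run:
```python
from h import *
import pickle
S=pickle.load(open("S.pkl","rb"));w,s=S["wrist"],S["side"]
T=w["cam_to_world"];print("cam",T[:3,3])
for a,A in((("A"),(299.5,82)),("ring",(298.5,89)),("B",(296,108))):
    for z in(10,30,50,65): print(a,z,np.round(ray(w,A,z)[:2],1),end=" ")
    print()
    for u,U in(("U",(280,227)),("M",(279,233)),("L",(277,237))): print(a,u,*tri(w,A,s,U))
# colours down the key in side and stem/foot in wrist
h=cv2.cvtColor(w["frame"],cv2.COLOR_BGR2HSV)
m=np.zeros(h.shape[:2],np.uint8);m[100:175,270:310]=((h[...,2]>225))[100:175,270:310]
y,x=np.nonzero(m)
for r_ in range(100,172,3): print(r_,"".join("#" if v else "." for v in m[r_,265:312]))
f=w["frame"];sd=s["frame"]
a=cv2.resize(f[55:185,230:360],(390,390),interpolation=cv2.INTER_CUBIC);b=cv2.resize(sd[210:300,240:330],(390,390),interpolation=cv2.INTER_CUBIC)
cv2.imwrite("pics/z.png",cv2.hconcat([a,b]))
```

```text
cam [ 478.06761403 -107.10805916  405.7765043 ]
A 10 [496.2 -78.7] A 30 [495.3 -80.1] A 50 [494.4 -81.5] A 65 [493.7 -82.6] 
A U [497.7 -83.6  55.8] 7.8
A M [497.3 -81.4  33.9] 4.8
A L [495.4 -79.1  19. ] 1.1
ring 10 [495.8 -85.6] ring 30 [494.9 -86.7] ring 50 [494.  -87.8] ring 65 [493.4 -88.6] 
ring U [496.1 -89.5  59.8] 5.5
ring M [495.6 -87.6  38.3] 2.4
ring L [493.6 -85.6  23.8] 3.5
B 10 [ 494.9 -104.8] B 30 [ 494.1 -104.9] B 50 [ 493.2 -105. ] B 65 [ 492.6 -105.1] 
B U [ 492.  -105.    70.6] 0.7
B M [ 491.3 -104.2   50.1] 4.2
B L [ 489.1 -102.9   36.4] 10.2
100 ...............................................
103 ...............................................
106 ...............................................
109 ...............................................
112 ...............................................
115 ...............................................
118 ...............................................
121 ...............................................
124 ...............................................
127 ...............................................
130 ...............................................
133 ...............................................
136 ...............................................
139 ...............................................
142 ...............................................
145 ...............................................
148 ...............................................
151 ...............................................
154 ...............................................
157 ...............................................
160 ...............................................
163 ...............................................
166 ...............................................
169 ...............................................
```

View pics/z.png

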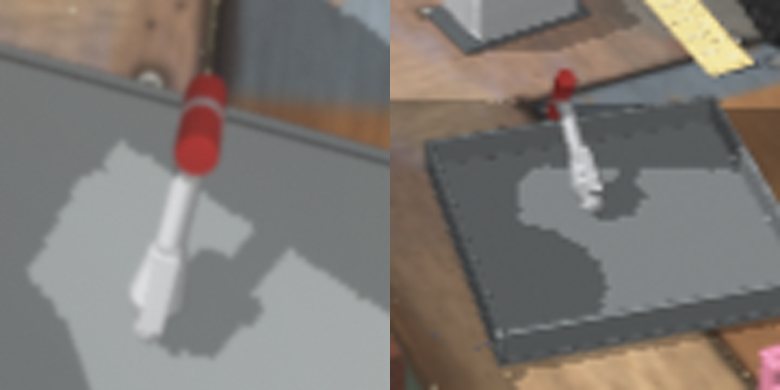

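The last crop shows the bar hooked over the outside of the +y wall. Its upper end is at about (492,-104,66), its centre at about (495,-88,43), and the foot is still inside the tray. I'll regrip the bar across x from above, lift it, carry it about 60 mm inward and lay it down.

Call:
{"name": "servo_tool", "arguments": {
  "plan": [
    [[0.003, 0.025, -0.02, -4, 0.0854], [0.003, 0.03, -0.03, -4, 0.0854], [0.004, 0.025, -0.03, 0, 0.0854], [0, 0, -0.04, 0, 0.07], [0, 0, -0.04, 0, 0.06], [0, 0, -0.035, 0, 0.06], [0, 0, -0.02, 0, 0.06], [0, 0, -0.015, 0, 0.06], [0, 0, 0, 0, 0.05], [0, 0, 0, 0, 0.05]]
  ],
  "force": 40
}}

```text
time: 13.5
tool_pos: [494.0, -94.9, 107.5]
tcp_rot: [-180.0, -0.0, 86.5]
ft_force: [0.8, 0.0, -0.3]
finger_gap: 49.9
grip_force: 0.0
```

Call:
{"name": "servo_tool", "arguments": {
  "plan": [
    [[0, 0, 0, 0, 0.03], [0, 0, 0, 0, 0.02], [0, 0, 0, 0, 0.01], [0, 0, 0, 0, 0.0], [0, 0, 0, 0, 0.0], [0, 0, 0, 0, 0.0]]
  ]
}}

```text
time: 14.1
tool_pos: [494.9, -95.1, 108.3]
tcp_rot: [179.9, 0.0, 86.5]
ft_force: [1.8, -0.3, 6.4]
finger_gap: 12.9
grip_force: 39.2
```

Gripped at 12.9 mm, as before. Lift, carry inward and lower.

Call:
{"name": "servo_tool", "arguments": {
  "plan": [
    [[0, 0, 0.01, 0, 0.0], [0, 0, 0.02, 0, 0.0], [0, 0, 0.02, 0, 0.0], [-0.002, -0.015, 0, 0, 0.0], [-0.003, -0.025, 0, 0, 0.0], [-0.003, -0.02, 0, 0, 0.0], [0, 0, 0, 0, 0.0], [0, 0, 0, 0, 0.0]]
  ]
}}

```text
time: 14.9
tool_pos: [485.3, -155.4, 156.5]
tcp_rot: [-179.9, -0.0, 86.4]
ft_force: [-1.4, 0.4, -1.2]
finger_gap: 13.2
grip_force: 39.1
```

Run:
```python
from bench import optics,sense
from h import *
import pickle
S={n:optics.snapshot(n) for n in("wrist","side")};pickle.dump(S,open("S2.pkl","wb"))
for n,roi in(("wrist",(230,100,340,420)),("side",(240,180,340,290))):
    f=S[n]["frame"];k=red2(f,roi);y,x=np.nonzero(k)
    print(n,len(x), (x.mean(),y.mean(),x.min(),x.max(),y.min(),y.max()) if len(x) else "")
# bright steel in side view inside tray
sd=S["side"];g=cv2.cvtColor(sd["frame"],cv2.COLOR_BGR2GRAY)
for r_ in range(212,275,2): print(r_,"".join(" .:-=+*#%@"[min(9,int(v)//26)] for v in g[r_,255:325]))
s=sense();print(s["time"],s["tool_pos"],s["ft_force"],s["finger_gap"])
```

```text
wrist 3230 (np.float64(279.42693498452013), np.float64(293.20588235294116), np.int64(262), np.int64(297), np.int64(231), np.int64(345))
side 24 (np.float64(287.4583333333333), np.float64(226.25), np.int64(286), np.int64(289), np.int64(223), np.int64(229))
212 ******++++=:....:-==++=::......::................=#%%%%%%%*=======-..:
214 +*****++++==-.....:====:.......:-...............+%%%%%%%%%%%+======-:.
216 -=+***+++++===:......::........:-:............:-=*%%%%%%%%%%%#+======:
218 ----+*+====-::::..............:=-:........::::====+#%%%%%#%%%%%+==----
220 -------:::--====-:............-+-.......-+++++++====+%%%%%%%%%%%%+::::
222 +=---==+++++++++++=-.........:-=-..:--.-+==++++++=====*%%%%%%%%%%%%+==
224 +++++++++++++++++++++===....:--:--::-=:-========--::::-=#%%%%%%%%%#%#-
226 +++++++++++++++++++++++=...:-=-:---:--.-=-:::::--========+#%#%*+=--===
228 *++++++++++++++++++++++=...:-=-:::.:==.:--============================
230 *******++++++++++++++++=....-=-:--::==:-==============================
232 **********++==------::::::.:-=-=++::===================-----==++======
234 ============--:
[... 960 characters left out ...]
-------------==++++++++++++++++++++++++++++++++++++++++++++++=--------
262 :------------------=====++++++++++++++++++++++++++++++++++++++++=-----
264 :-----------------------==++++++++++++++++++++++++++++++++++====-----=
266 ::--------------------------===++++++++++++++++++++++++++++=---------=
268 -::---------------------------==++++++++++++++++++++++++++=-----------
270 --::-----------------------------=++++++++++++++++++++++=-------------
272 =-::-----------------------------=++++++++++++++++++++++++++=--------=
274 =--::-----------------------------=++++++++++++++++++++++++++=---=++++
15.0 [ 485.61283081 -154.59107957  156.75084432] [-0.07850457  0.42184102 -1.17008456] 12.82444697298031
```

Call:
{"name": "servo_tool", "arguments": {
  "plan": [
    [[0, 0, -0.01, 0, 0.0], [0, 0, -0.01, 0, 0.0], [0, 0, -0.01, 0, 0.0], [0, 0, -0.01, 0, 0.0], [0, 0, 0, 0, 0.0]]
  ],
  "force": 25
}}

```text
time: 15.5
tool_pos: [484.7, -154.2, 115.0]
tcp_rot: [-179.8, -0.1, 86.5]
ft_force: [-0.9, 1.2, -1.3]
finger_gap: 13.0
grip_force: 39.0
```

Call:
{"name": "servo_tool", "arguments": {
  "plan": [
    [[0, 0.002, -0.005, 0, 0.0], [0, 0.002, -0.005, 0, 0.0], [0, 0, 0, 0, 0.0]]
  ]
}}

```text
time: 15.8
tool_pos: [486.6, -151.0, 107.7]
tcp_rot: [179.9, 0.1, 86.5]
ft_force: [0.2, -0.9, 2.9]
finger_gap: 12.8
grip_force: 39.5
```

Call:
{"name": "servo_tool", "arguments": {
  "plan": [
    [[0, 0.004, -0.003, 0, 0.0], [0, 0.004, -0.003, 0, 0.0], [0, 0.004, -0.003, 0, 0.0], [0, 0, 0, 0, 0.0]]
  ]
}}

```text
time: 16.2
tool_pos: [486.2, -138.2, 98.3]
tcp_rot: [180.0, -0.0, 86.5]
ft_force: [-0.0, -0.9, 5.2]
finger_gap: 12.8
grip_force: 41.1
```

Run:
```python
from bench import optics,sense
from h import *
s=optics.snapshot("side");g=cv2.cvtColor(s["frame"],cv2.COLOR_BGR2GRAY)
for r_ in range(226,286,2): print(r_,"".join(" .:-=+*#%@"[min(9,int(v)//26)] for v in g[r_,265:325]))
k=red2(s["frame"],(250,200,330,280));print(np.argwhere(k)[:, ::-1].tolist())
s=sense();print(s["time"],s["tool_pos"],s["ft_force"],s["finger_gap"])
```

```text
226 ...::=+++=:..........................:-========+#%#%*+=--===
228 .....-++++=.::....-=:..............:-=======================
230 =:....:=++-........:..............:=========================
232 +=-...............-=-............:===========-----==+=======
234 ==--:............:::........::-:::---------------::---------
236 ==----:..........::::..::.::--------------------:::---------
238 -===---:..::....::::-::-=::----------------------::::-------
240 -----------:...:==::-::-=::-----------------------::::------
242 ----------::...:==:::::-=::-------------------------:::-----
244 -----------:...-+=:::::-=::--------------------------:::----
246 ------------:..-+=-++=:-=------------------------------:::--
248 ---------------=+=+#%*=--------------------------------::::-
250 ---=+++++++++++==--+#%*++=++++==================----==--::::
252 --=+++++++++++++++++*##+---------------------------------:::
254 --=++++++++++++++++++*%#+=--------------------------------::
256 ---=+++++++++++++++++*####*---------------------------------
258 --==++++++++++++++++++*####*+=--------------------------
[... 485 characters left out ...]
---=+++++++++++++++++++++++++++++++++++
276 -------------------------=+++++++++++++++++++++++++++++====+
278 ------------------------=++++++++++++++=++++===+++==--------
280 ------------------------=++++++++====++==-------------------
282 -----------------------=======------------------------------
284 ------------===++=--------------------------------:---------
[[285, 237], [284, 238], [285, 238], [286, 238], [284, 239], [285, 239], [286, 239], [284, 240], [285, 240], [286, 240], [284, 241], [285, 241], [286, 241], [284, 242], [285, 242], [286, 242], [284, 243], [285, 243], [286, 243]]
16.25 [ 486.23940529 -138.29621923   98.41000247] [ 0.7518714  -0.31578226  5.33356541] 12.676133722813246
```

Call:
{"name": "servo_tool", "arguments": {
  "plan": [
    [[0, 0, -0.003, 0, 0.0], [0, 0, -0.003, 0, 0.0], [0, 0, 0, 0, 0.0]]
  ]
}}

```text
time: 16.55
tool_pos: [486.5, -137.6, 92.5]
tcp_rot: [180.0, -0.1, 86.5]
ft_force: [1.2, 4.1, 8.1]
finger_gap: 13.0
grip_force: 42.2
```

Call:
{"name": "servo_tool", "arguments": {
  "plan": [
    [[0, 0, 0, 0, 0.02], [0, 0, 0, 0, 0.03], [0, 0, 0, 0, 0.045], [0, 0, 0, 0, 0.06], [0, 0, 0.005, 0, 0.06], [0, 0, 0.02, 0, 0.06], [0, 0, 0.04, 0, 0.06], [0, 0, 0.05, 0, 0.06], [0, 0.03, 0.04, 0, 0.08], [0, 0.04, 0.03, 0, 0.08]]
  ]
}}

```text
time: 17.55
tool_pos: [486.6, -69.6, 281.3]
tcp_rot: [179.8, 0.1, 86.3]
ft_force: [1.0, 0.8, -1.3]
finger_gap: 80.0
grip_force: 0.0
```

Call:
{"name": "servo_tool", "arguments": {
  "plan": [
    [[-0.01, -0.04, 0.03, 0, 0.08], [-0.01, -0.04, 0, 0, 0.08], [-0.01, -0.04, 0, 0, 0.08], [0, 0, 0, 0, 0.08], [0, 0, 0, 0, 0.08], [0, 0, 0, 0, 0.08]]
  ]
}}

```text
time: 18.15
tool_pos: [456.3, -187.6, 306.8]
tcp_rot: [-180.0, -0.0, 86.4]
ft_force: [0.5, -0.2, 0.9]
finger_gap: 79.9
grip_force: 0.0
```

Run:
```python
from bench import optics,sense
from h import *
import pickle
S={n:optics.snapshot(n) for n in("wrist","side")};pickle.dump(S,open("S3.pkl","wb"))
for n,roi in(("wrist",(150,20,420,300)),("side",(230,200,350,300))):
    k=red2(S[n]["frame"],roi);y,x=np.nonzero(k);print(n,len(x))
    if len(x):
        print(x.mean(),y.mean(),x.min(),x.max(),y.min(),y.max(),np.round(ray(S[n],(x.mean(),y.mean()),20)))
w=S["wrist"];h=cv2.cvtColor(w["frame"],cv2.COLOR_BGR2GRAY)
k=red2(w["frame"],(150,20,420,300));y,x=np.nonzero(k)
X,Y=int(x.mean()),int(y.mean())
for r_ in range(max(Y-40,0),Y+110,3): print(r_,"".join("R" if k[r_,c] else " .:-=+*#%@"[min(9,int(h[r_,c])//26)] for c in range(X-55,X+55,2)))
s=sense();print(s["time"],s["tool_pos"],s["ft_force"],s["finger_gap"])
```

```text
wrist 196
308.7295918367347 127.9234693877551 303 316 115 136 [ 487. -139.   20.]
side 32
283.25 243.40625 281 285 239 252 [ 497. -116.   20.]
87 ===============++++====================================
90 =================+**+==================================
93 =================+****+================================
96 =================+******++++===========================
99 ================+************+=========================
102 ================+****************++====================
105 ===========++++*********************+==================
108 ===========+***************************+++=============
111 ===========+******************************++===========
114 ==========+**************+=-=+***************+++=======
117 =========+**************==++===++****************++====
120 ========++*************+++RRR-=+==++****************++=
123 ========++**************+RRRRRR-====++*****************
126 ========+***************+RRRRRRR======++***************
129 ======++****************+RRRRRRR========++*************
132 ======+*****************+RRRRRRR===========++**********
13
[... 1443 characters left out ...]
===============+********++====+***********************
210 ================+***********+++************************
213 ================***************************************
216 ===============+***************************************
219 ===============+***************************************
222 ==============+****************************************
225 =============+*****************************************
228 ============+******************************************
231 ===========+*******************************************
234 ==========+********************************************
18.25 [ 456.47061627 -187.22837516  306.74974971] [ 0.24824282 -0.04962834  1.02103638] 79.58267472574028
```

Run:
```python
from bench import optics
from h import *
S={n:optics.snapshot(n) for n in("wrist","side")}
R={n:np.argwhere(red2(S[n]["frame"],roi))[:,::-1] for n,roi in(("wrist",(150,20,420,300)),("side",(230,200,350,300)))}
print({n:(len(v),v.mean(0)) for n,v in R.items()})
print("top end",tri(S["wrist"],(309,129),S["side"],(283.5,240)))
for z in(4,12): print("side low end",np.round(ray(S["side"],(282,253),z)),"foot",np.round(ray(S["wrist"],(297,204),z)))
print("collar",np.round(ray(S["wrist"],(299.5,188),21)))
v=R["side"];print(v.tolist())
```

```text
{'wrist': (196, array([308.51530612, 128.1377551 ])), 'side': (32, array([283.25   , 243.40625]))}
top end (array([ 485.6, -138.5,   49.9]), 1.2)
side low end [ 483. -135.    4.] foot [ 473. -218.    4.]
side low end [ 479. -145.   12.] foot [ 472. -216.   12.]
collar [ 475. -197.   21.]
[[283, 239], [284, 239], [285, 239], [282, 240], [283, 240], [284, 240], [285, 240], [282, 241], [283, 241], [284, 241], [285, 241], [282, 242], [283, 242], [284, 242], [285, 242], [282, 243], [283, 243], [284, 243], [285, 243], [282, 244], [283, 244], [284, 244], [285, 244], [282, 245], [283, 245], [284, 245], [285, 245], [281, 249], [281, 250], [282, 250], [282, 251], [282, 252]]
```

The key is inside the tray, but its T-bar is balanced on end (top at z≈50). A light nudge on the bar's top with closed fingers should roll it flat.

Call:
{"name": "servo_tool", "arguments": {
  "plan": [
    [[0.022, 0.015, 0, 0, 0.0], [0.022, 0.017, 0, 0, 0.0], [0.02, 0.017, 0, 0, 0.0], [0, 0, -0.04, 0, 0.0], [0, 0, -0.045, 0, 0.0], [0, 0, -0.045, 0, 0.0], [0, 0, -0.035, 0, 0.0], [0, 0, -0.02, 0, 0.0], [0, 0, -0.01, 0, 0.0], [0, 0, 0, 0, 0.0]]
  ]
}}

```text
time: 19.35
tool_pos: [519.5, -138.4, 110.5]
tcp_rot: [-179.9, -0.0, 86.5]
ft_force: [0.3, 0.6, 0.6]
finger_gap: 0.3
grip_force: 0.0
```

Call:
{"name": "servo_tool", "arguments": {
  "plan": [
    [[-0.006, 0, 0, 0, 0.0], [-0.006, 0, 0, 0, 0.0], [-0.006, 0, 0, 0, 0.0], [-0.006, 0, 0, 0, 0.0], [-0.005, 0, 0, 0, 0.0], [0, 0, 0, 0, 0.0]]
  ]
}}

```text
time: 19.95
tool_pos: [490.6, -139.1, 111.9]
tcp_rot: [-180.0, 0.0, 86.4]
ft_force: [-0.2, 0.3, -0.3]
finger_gap: 0.1
grip_force: 0.0
```

Call:
{"name": "servo_tool", "arguments": {
  "plan": [
    [[0.005, 0, 0.01, 0, 0.0], [0, 0, 0.04, 0, 0.0], [0, 0, 0.045, 0, 0.0], [-0.01, -0.015, 0.045, 0, 0.0], [-0.01, -0.02, 0.045, 0, 0.0], [-0.01, -0.015, 0, 0, 0.0], [0, 0, 0, 0, 0.0], [0, 0, 0, 0, 0.0]]
  ]
}}

```text
time: 20.75
tool_pos: [466.4, -188.9, 296.7]
tcp_rot: [180.0, -0.0, 86.4]
ft_force: [-0.2, 0.2, 0.2]
finger_gap: -0.1
grip_force: 0.0
```

Run:
```python
from bench import optics,sense
from h import *
w=optics.snapshot("wrist");h=cv2.cvtColor(w["frame"],cv2.COLOR_BGR2GRAY)
k=red2(w["frame"],(120,20,440,300));p=np.argwhere(k)[:,::-1].astype(np.float32)
q=cv2.minAreaRect(p);print(len(p),q,np.round([ray(w,c,11)[:2] for c in cv2.boxPoints(q)]).tolist(),np.round(ray(w,q[0],12)))
X,Y=map(int,q[0])
for r_ in range(max(Y-30,0),Y+110,4): print(r_,"".join("R" if k[r_,c] else " .:-=+*#%@"[min(9,int(h[r_,c])//26)] for c in range(X-55,X+55,2)))
sd=optics.snapshot("side");v=np.argwhere(red2(sd["frame"],(230,200,350,300)))[:,::-1];print(len(v),v.min(0),v.max(0),v.mean(0),tri(w,q[0],sd,v.mean(0)))
s=sense();print(s["time"],s["tool_pos"],s["ft_force"],s["finger_gap"])
```

```text
536 ((262.9073486328125, 119.94937133789062), (12.891092300415039, 48.69316864013672), 84.95755004882812) [[431.0, -125.0], [477.0, -124.0], [477.0, -136.0], [431.0, -137.0]] [ 454. -130.   12.]
89 -==================================+**+================
93 -=================================+*******+============
97 -=================================+***********++=======
101 -================================+*****************++==
105 -============================+*++**********************
109 -===========================+**************************
113 -==========================**+==RRRRRRRR=**************
117 -===============RRRRRRRRRRR#%+RRRRRRRRRRR====++********
121 ================RRRRRRRRRRR#%*RRRRRRRRRRR======+*******
125 ================RRRRRRRRRRR*#+=RRRRRR---=======+*******
129 ================--------==*%@%*===============+********
133 =======================+**#%@%#+====+******************
137 ======================+***#%@%#+===+*******************
141 ======================*****%@%#+====+******************
145 ======================+****%%@%*====+******************
149 ====
[... 677 characters left out ...]
=====+##%%%##**%*======+**********
197 ==========================+#%%###**%%*======+**********
201 =============================*%%%#*=======++***********
205 =============================+#%#*+=======+************
209 ===================================+*++==+*************
213 ==================================+********************
217 =================================+*********************
221 =================================+*********************
225 ================================+**********************
50 [264 249] [279 256] [271.46 252.9 ] (array([ 453.6, -130.4,   10.5]), 0.5)
20.85 [ 466.27049027 -188.23107734  295.51600803] [ 0.6091834  -0.60698614 -0.89608447] -0.0692467205983998
```

The key now lies flat inside the tray, with its bar at z≈10 and clear of the walls. Handing in.

```bash
python3 -c "
from bench import r
print(r.hand_in())"
```

```text
the job is handed in; nothing more can be done
None
```

The job is handed in: I rocked the red key until both jaws were back, drew it straight up and left it lying flat in the grey tray; its bar first caught over the tray wall, so I regripped it and nudged it flat, and I never touched the blue key.

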